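Put the jar away in the garnish caddy and slide its flat cover shut

ROBOT

A 7-joint arm with a two-finger parallel gripper is mounted at the origin on the work surface. World frame = base frame: x ahead of the robot, y to its left, z up, the work surface at z = 0. Lengths are in m, angles in rad, forces in N, time in s.
With the tool pointing down it reaches from about 0.35 to 0.9 m from the base axis. Payload 19.9 kg.
Tool frame: the origin (TCP) lies midway between the tips of the shut fingers; the grasp point (between the pads) lies 19 mm behind it; z points along the fingers, y is the line along which they close (so a half turn about z gives the same grasp; the last joint's range is limited). The gripper opens to 94 mm and grips with 3 to 60 N. Pads are 16 mm wide; open, the fingers measure 119 mm over their backs; the gripper's body (75 mm by 177 mm) begins 78 mm behind the grasp point.
Start: joints at [-1.21, 0.417, -0.01, 1.614, 0.005, 1.111, -0.053], TCP at [0.245, 0.575, 0.205] pointing down, gripper open.
Joint ranges: [-2.81, 2.81], [-0.39, 2.02], [-1.27, 1.25], [0.06, 2.57], [-1.19, 4.33], [0.19, 2], [-2.82, 2.82]. Speed limits (rad/s): [1.89, 1.89, 2.39, 2.39, 3.01, 3.01, 3.01].

INTERFACE

Orientations are given as [roll, pitch, yaw] about the fixed x, y, z axes, in that order (R = Rz(yaw) Ry(pitch) Rx(roll)).
In Python, from bench import move_pose, move_linear, movej, gripper_to, sleep, solve_ik, observe, get_image, IKError, finish_job gives the robot as it stands. Calls block until the motion is done:
- move_pose(position, orientation): joint-space move of the TCP to a pose.
- move_linear(position, feed=0.15, rotation=None, threshold=None): straight line of the TCP; rotation=None keeps the orientation; feed is the mean speed in m/s. With threshold (N) it stops when the force on the tool has changed by that much, and returns True; else False.
- movej(angles): joint-space move.
- gripper_to(opening, effort=None): finger opening in m; effort is the grip in N (None keeps the last); returns when the fingers have stopped.
- sleep(seconds).
- solve_ik(position, orientation): joint angles nearest the present ones, or None.
- observe(): the state.
- get_image(name): name is "scene" or "top"; returns a dict with "image" (420x560x3 uint8, blue, green, red), "fov_y" (degrees; the focal length in pixels is half the picture's height over the tangent of half this angle, whatever the lens; pixels are square), "cx", "cy" (the principal point, pixels), "R" (3x3) and "t" (3): a world point X has camera coordinates R X + t. Camera axes: x right, y down, z forward; pixel columns grow to the right and rows downward; lengths in m; the calibration is good to about 2 mm. A picture is of the moment at which its call begins. There is no depth.
A pose or a line that the arm cannot do raises IKError and nothing moves.
- finish_job(): hands the job in; it is judged then, once.
The state is a dict: "time_s": time; "joints": joint angles; "qd": joint speeds; "effort": joint torques, N m; "tool_pos": TCP position; "tool_rot": TCP orientation; "ft_force": force on the tool from outside, world axes, zero at the start; "torque": the same for the moment, N m; "opening": finger opening in m; "gripper_force": force on a finger pad.
Only numpy, scipy, OpenCV 4.12 (cv2) and the standard library are available. Lean on these libraries where they do the work, as an engineer would, in place of code of your own. Each camera call takes 0.05 s, during which the arm holds its last target. There are 200 camera calls.

TASK

Set the red-capped jar upright on the floor of the steel garnish caddy's open well - set it down, do not drop it. Then slide the caddy's flat wooden cover fully shut over it: it has no handle, so press a closed fingertip on its top for grip and draw it along, pressing gently, because more than about 25 N cracks it. Leave the blue-capped jar, the copper measure and the cup as they stand.

Things in the scene. Friction and masses are not known exactly. Their poses are not given: they have to be found in the camera images.
- caddy: Steel garnish caddy, fixed: 130 (x) x 295 (y) x 82 mm high, y -85 to +210. Origin on the counter under the middle of the hole in its top; z up, yaw within 0.35 rad of the world. Hole: x -50 to +50, y -75 to +75, upright walls, all tops 82 mm high. Below it the well, floor 8 mm above the counter. From y +75 to +210 a closed deck, top 82 mm, with the pocket for the open cover underneath.
- well (a point): Point on the well floor, 8 mm above the counter, at the middle of the part left uncovered when the cover is fully open (caddy x 0, y -20 mm). Axes as the caddy's.
- deck (a point): Middle of the hole at the height of the caddy's top, 82 mm above the counter. The cover's top lies 1.5 to 13 mm below this: runner height is set anew each time and not measured, and the runners slope, so a spot on the cover rises about 3 mm as it shuts. Feel for it. On felt, it gives about 1 mm per 20 N downward; a press of 8 to 14 N drags it, more than 25 N of contact force cracks it.
- cover (a joint): Dark wooden cover, 98 x 160 x 6 mm, no handle, sliding along caddy y. 0 = shut, 0.110 m = fully open; it starts nearly open and shuts towards -y. Leading edge at caddy y = -75 mm + value: when open only a 40 mm strip (y +35 to +75) shows, the rest is under the deck. Sliding it takes about 4 N plus 12 N per m/s; it stays where left; hard stop at each end.
- jar_red: Small glass jar to be put away, red screw cap. Loose, about 0.08 to 0.17 kg. 50 mm high: glass 42 mm diameter up to 36 mm, cap 44 mm diameter above. Origin at the centre of its underside, z up. It starts upright on the counter, right or left of the caddy.
- jar_blue: The same jar with a blue cap; bystander on the other side. Origin at the centre of its underside.
- measure: Copper bar measure (small cup), 56 mm across the rim, 75 mm high, bystander left of the caddy. Origin at the centre of its underside.
- cup: White plastic cup, 84 mm across the rim, 90 mm high, bystander right of the caddy. Origin at the centre of its underside.
Things that resemble listed ones, but are neither listed nor needed, are in the scene too. Leave any green or turquoise look-alike of the jar_red alone.

How it is judged:
By the outcome, as a careful person would: the job done as asked, in the order asked, and still so for the second after the job is handed in, with the robot touching nothing.
It also fails if it takes over 67 s, if anything falls off the work surface, if the arm or the gripper's body presses on something with over 40 N, if the wrist force passes 120 N, or if a joint passes its speed limit or range.

## Working session

There is one attempt and no reset: what is moved stays moved. The work goes in short steps, each a Python script; the robot and the scene stay as the last script left them, time stands still between calls to the robot, and variables do not carry over. Pictures are saved under pics/ and viewed, at most 10 in all, crops included, and the job is handed in when it is done.

```bash
mkdir -p pics
cat > h.py <<'E'
import numpy as np, cv2
from bench import *
def snap(n,f):
    g=get_image(n); cv2.imwrite('pics/'+f,g['image']); return g
def ray(g,u,v,z):
    f=g['image'].shape[0]/2/np.tan(np.radians(g['fov_y'])/2)
    R=np.array(g['R']);t=np.array(g['t'])
    d=R.T@np.array([(u-g['cx'])/f,(v-g['cy'])/f,1]);c=-R.T@t
    return c+d*(z-c[2])/d[2]
def proj(g,X):
    f=g['image'].shape[0]/2/np.tan(np.radians(g['fov_y'])/2)
    p=np.array(g['R'])@np.array(X)+np.array(g['t'])
    return p[0]/p[2]*f+g['cx'],p[1]/p[2]*f+g['cy']
E
python3 - <<'E'
from h import *
import pickle
for n in('scene','top'):
    g=snap(n,n+'0.png');pickle.dump(g,open(n+'0.pkl','wb'));print(n,g['fov_y'],g['cx'],g['cy'],-np.array(g['R']).T@g['t'])
o=observe();print(o['time_s'],o['tool_pos'],o['tool_rot'],o['opening'],o['ft_force'])
E
```

```text
scene 48.7591559879898 276.9687311199937 216.07786756859815 [ 0.94717361 -0.81217045  0.78894012]
top 52.4402867167263 281.6903687951638 211.51378329201899 [0.45823255 0.03357601 0.9914306 ]
0.1 [0.24486519 0.57469095 0.20491488] [-3.14054957e+00  9.19521897e-05  2.73883023e+00] 0.09414213985800364 [ 0.27394275 -0.91724081  0.04496406]
```

View pics/top0.png

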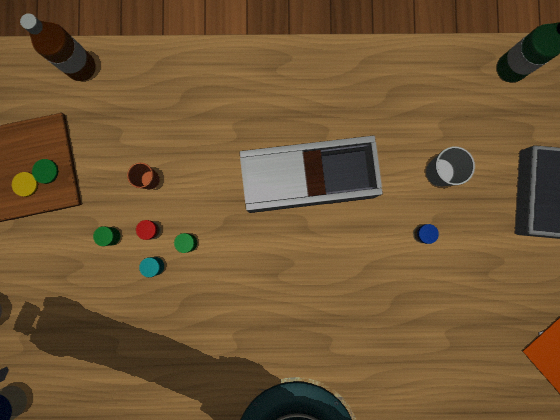

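View pics/scene0.png

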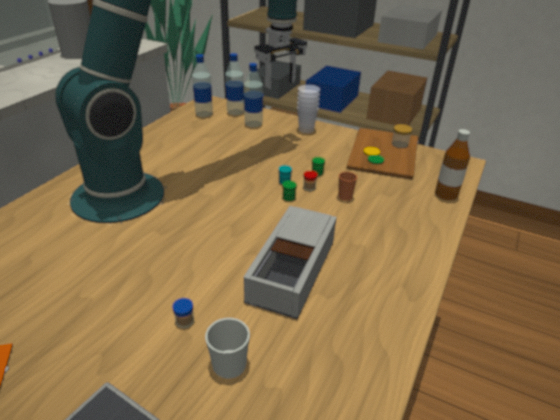

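The top view shows the red cap at about (147,230), with green caps at (103,236) and (185,243), turquoise at (150,267) and the copper measure at (143,176). The caddy's top runs through (240,152), (375,136), (382,195) and (248,211), with the deck on the left (+y).

Run:
```python
from h import *
import pickle
g=pickle.load(open('top0.pkl','rb'));im=g['image']
cv2.imwrite('pics/crop.png',cv2.resize(im[125:275,235:395],None,fx=5,fy=5,interpolation=cv2.INTER_CUBIC)[:500])
hsv=cv2.cvtColor(im,cv2.COLOR_BGR2HSV)
for n,lo,hi,roi in(('red',0,6,None),('green',45,75,None),('turq',82,100,None),('blue',108,125,None)):
    m=cv2.inRange(hsv,(lo,140,70),(hi,255,255))
    if n=='red': m|=cv2.inRange(hsv,(172,140,70),(180,255,255))
    k,_,s,c=cv2.connectedComponentsWithStats(m)
    for i in range(1,k):
        if s[i,4]>150: print(n,s[i],c[i].round(1),ray(g,*c[i],.05).round(4))
print('measure',ray(g,143,176,.075))
```

```text
red [136 220  20  20 307] [145.4 229.4] [0.4825 0.3298 0.05  ]
green [ 32 159  24  24 454] [ 43.6 170.6] [0.6152 0.557  0.05  ]
green [ 93 227  20  19 292] [102.6 235.8] [0.4691 0.4238 0.05  ]
green [175 233  19  20 285] [183.7 242.6] [0.4526 0.2453 0.05  ]
turq [140 258  19  19 294] [149. 267.] [0.4   0.321 0.05 ]
blue [419 224  19  20 298] [428.2 233.4] [ 0.4678 -0.294   0.05  ]
measure [0.59727767 0.3284322  0.075     ]
```

View pics/crop.png

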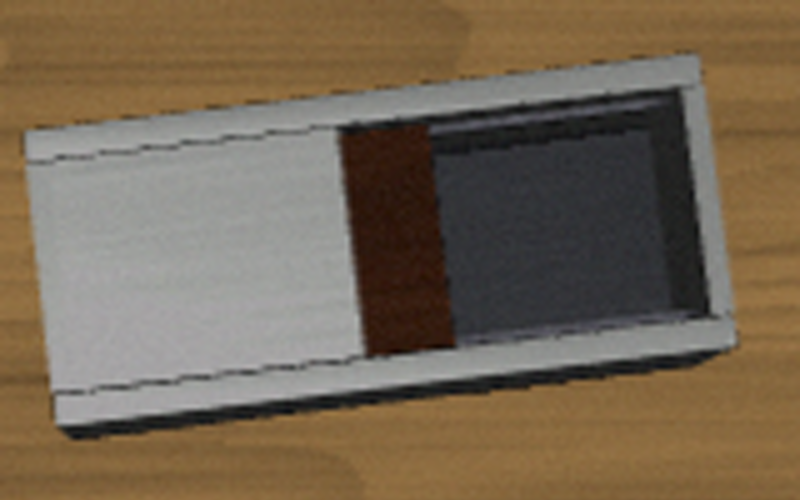

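Run:
```python
from h import *
import pickle
g=pickle.load(open('top0.pkl','rb'))
c=lambda x,y,z:ray(g,235+(x+.5)/5-.5,125+(y+.5)/5-.5,z)[:2]
W=np.array([c(25,130,.082),c(698,55,.082),c(735,345,.082),c(57,425,.082)])
L=np.array([[.065,.21],[.065,-.085],[-.065,-.085],[-.065,.21]])
lc,wc=L.mean(0),W.mean(0)
U,S,V=np.linalg.svd((L-lc).T@(W-wc));R=V.T@U.T
o=wc-R@lc;phi=np.arctan2(R[1,0],R[0,0])
print('caddy',o,phi,'res',(W-(L@R.T+o)).round(4).tolist())
H=np.array([c(682,90,.082),c(708,315,.082)]);print('hole',((H-o)@R).round(4).tolist())
print('edge',((np.array([c(430,125,.074),c(455,347,.074),c(340,127,.082),c(366,356,.082)])-o)@R).round(4).tolist())
pickle.dump((o,R,phi),open('cad.pkl','wb'))
well=o+R@[0,-.02];print('well',well)
for p,y in(([.4825,.3298,.006],np.pi/4),([*well,.014],phi+np.pi/2)):
    for z in(0,.12):
        s=solve_ik([p[0],p[1],p[2]+z],[np.pi,0,y]);print(None if s is None else np.round(s,2))
```

```text
caddy [ 0.60792458 -0.09554347] 0.1058473946762176 res [[-0.0008, -0.0013], [-0.0015, 0.0007], [0.0015, 0.0015], [0.0008, -0.0009]]
hole [[0.0491, -0.0753], [-0.0492, -0.0738]]
edge [[0.0479, 0.0339], [-0.0497, 0.0349], [0.0499, 0.0736], [-0.05, 0.0742]]
well [ 0.61003758 -0.11543154]
[-0.95  0.64  0.39  1.86 -0.35  0.71 -1.15]
[-1.    0.46  0.45  1.8  -0.24  0.93 -1.23]
[-0.24  0.7   0.51  1.76 -0.46  0.79  0.61]
[-0.34  0.57  0.66  1.71 -0.4   1.01  0.57]
```

Run:
```python
from h import *
D=[np.pi,0,np.pi/4]
gripper_to(.068,15)
move_pose([.4825,.3298,.12],D)
print(move_linear([.4825,.3298,.006],.12,threshold=6))
gripper_to(0.0,15)
o=observe();print(o['time_s'],o['tool_pos'],o['opening'],o['gripper_force'],o['ft_force'])
move_linear([.4825,.3298,.15],.15)
o=observe();print(o['time_s'],o['tool_pos'],o['opening'],o['gripper_force'],o['ft_force'])
snap('top','t1.png');g=snap('scene','s1.png')
cv2.imwrite('pics/s1c.png',cv2.resize(g['image'][80:300,180:460],None,fx=2.5,fy=2.5))
```

```text
False
3.6333 [0.48264992 0.3298995  0.00621594] 0.04348336029915059 15.000281631946564 [ 0.40947431 -0.0999798   4.43357984]
4.7417 [0.4820427  0.32956229 0.14911793] 0.043542686415435856 14.999893605709076 [-0.33878924  0.01357467 -1.56412005]
```

View pics/s1c.png

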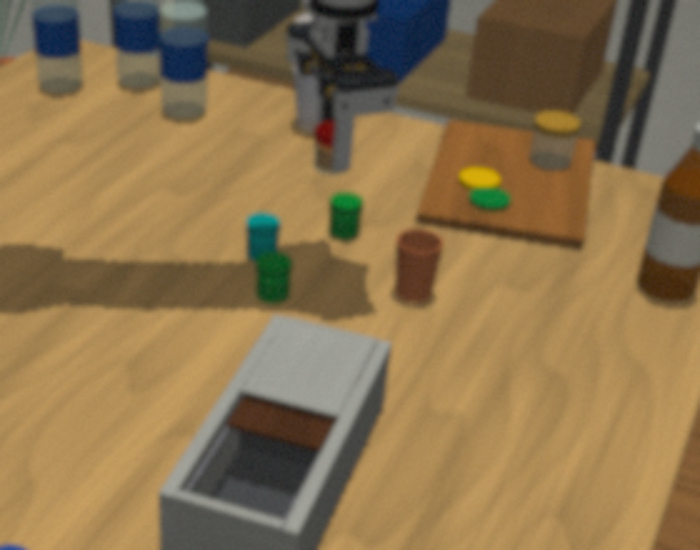

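The jar is in the grip and upright at crop (330,145); its neighbours, the measure and the caddy are undisturbed. Next I carry it over and lower it until I feel contact.

Run:
```python
from h import *
import pickle
o,R,phi=pickle.load(open('cad.pkl','rb'))
w=o+R@[0,-.021];D=[np.pi,0,phi+np.pi/2]
P=lambda t='':(lambda s:print(t,s['time_s'],np.round(s['tool_pos'],4),round(s['opening'],4),np.round(s['ft_force'],2)))(observe())
move_linear([*w,.15],.18,rotation=D);P('above')
g=snap('scene','s2.png')
cv2.imwrite('pics/s2c.png',cv2.resize(g['image'][120:330,200:400],None,fx=2.8,fy=2.8))
print(move_linear([*w,.024],.1,threshold=8));P('low')
if observe()['tool_pos'][2]<.027:
    sleep(.3);print(move_linear([*w,.010],.01,threshold=2.5));P('touch')
```

```text
above 7.5667 [ 0.6101 -0.1158  0.15  ] 0.0435 [-0.34 -0.39 -1.3 ]
False
low 9.025 [ 0.6106 -0.1165  0.0246] 0.0435 [-0.26  0.37 -0.66]
True
touch 10.2667 [ 0.6102 -0.1164  0.0142] 0.0438 [0.22 0.27 4.92]
```

View pics/s2c.png

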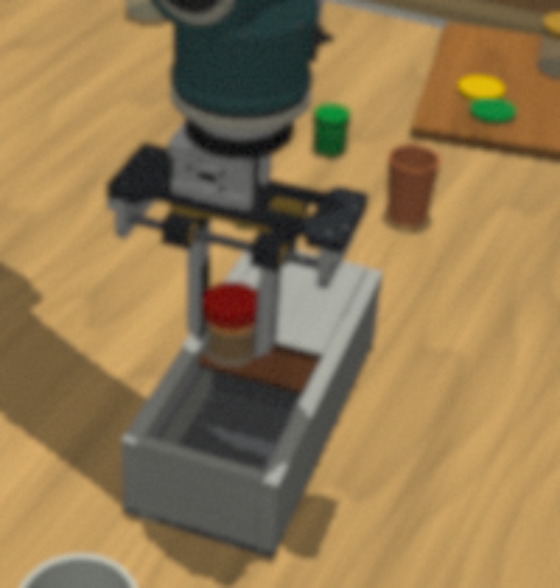

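The jar hangs upright over the well, cap at crop (230,300), and it touched the floor at the expected height. Next: release, retreat, then feel for the cover.

Run:
```python
from h import *
import pickle
o,R,phi=pickle.load(open('cad.pkl','rb'))
w=o+R@[0,-.021]
P=lambda t='':(lambda s:print(t,s['time_s'],np.round(s['tool_pos'],4),round(s['opening'],4),np.round(s['ft_force'],2)))(observe())
p=observe()['tool_pos']
gripper_to(.062);P('open')
move_linear([p[0],p[1],.12],.1)
gripper_to(0,10)
c=o+R@[0,.056]
move_linear([*c,.12],.15)
g=snap('top','t3.png');cv2.imwrite('pics/t3c.png',cv2.resize(g['image'][125:275,235:395],None,fx=4,fy=4))
g=snap('scene','s3.png');cv2.imwrite('pics/s3c.png',cv2.resize(g['image'][180:330,220:360],None,fx=4,fy=4))
print(move_linear([*c,.086],.08,threshold=6));sleep(.3);P('pre')
print(move_linear([*c,.066],.006,threshold=4));P('touch')
for _ in range(3): sleep(.1);P()
```

```text
open 10.775 [ 0.6095 -0.1163  0.0136] 0.062 [ 0.29 -0.11  0.3 ]
False
pre 14.65 [ 0.6022 -0.0398  0.0863] 0.0003 [0.11 0.67 0.34]
True
touch 16.7917 [ 0.6021 -0.0398  0.0719] 0.0007 [-0.64  0.14  6.29]
 16.8917 [ 0.602  -0.0399  0.0719] 0.0005 [-0.42  0.23  6.33]
 16.9917 [ 0.6021 -0.0399  0.0719] 0.0003 [-1.61  0.36  6.38]
 17.0917 [ 0.602  -0.0398  0.0719] 0.0007 [-0.96  0.33  6.16]
```

View pics/s3c.png

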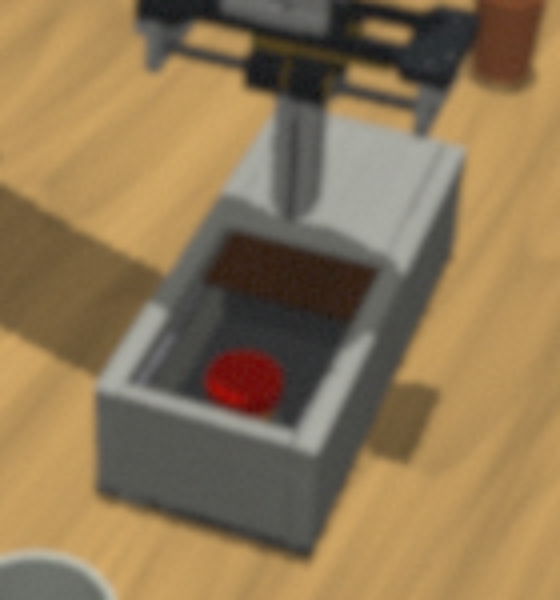

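The jar stands upright in the well, cap at crop (245,382), and the fingertip is over the strip. It touched the cover's top at z≈71.9 mm. Next is the force-controlled draw.

```bash
cat > drag.py <<'E'
from h import *
import pickle
o,R,phi=pickle.load(open('cad.pkl','rb'))
ey=np.append(R@[0,1],0)
def rd():
    F=np.mean([ (sleep(.02),observe()['ft_force'])[1] for _ in range(3)],0); return F[2],F@ey
def drag(y0,y1,z,T=11.,step=.005,slope=3/110):
    y=y0;log=[]
    for _ in range(8):   # set the press
        f,_l=rd(); log.append((round(y,4),round(z*1e3,2),round(f,1),round(_l,1)))
        if abs(f-T)<1.5: break
        z+=np.clip(-(T-f)*4e-5,-2e-4,3e-4); move_linear([*(o+R@[0,y]),z],.01,threshold=9)
    while y>y1+1e-6:
        d=min(step,y-y1);y-=d;z+=slope*d-np.clip((T-f)*4e-5,-3e-4,2e-4)
        hit=move_linear([*(o+R@[0,y]),z],.025,threshold=12)
        f,l=rd();log.append((round(y,4),round(z*1e3,2),round(f,1),round(l,1),int(hit)))
        if f>19 or f<2: print('force out');break
        if hit: print('hit');break
    print(*log,sep='\n');print(observe()['time_s'],observe()['tool_pos']);return y,z
E
python3 - <<'E'
from drag import *
drag(.056,.041,.0719)
E
```

```text
(0.056, 71.9, np.float64(6.7), np.float64(0.5))
(0.056, np.float64(71.73), np.float64(5.5), np.float64(0.3))
(0.056, np.float64(71.53), np.float64(7.0), np.float64(0.9))
(0.056, np.float64(71.37), np.float64(7.7), np.float64(1.1))
(0.056, np.float64(71.23), np.float64(9.4), np.float64(1.0))
(0.056, np.float64(71.17), np.float64(9.6), np.float64(0.6))
(0.051, np.float64(71.25), np.float64(10.6), np.float64(1.1), 0)
(0.046, np.float64(71.37), np.float64(10.4), np.float64(1.4), 0)
(0.041, np.float64(71.48), np.float64(10.7), np.float64(2.0), 0)
19.8417 [ 0.6037735  -0.05459551  0.07202551]
```

Run:
```python
from drag import *
y,z=drag(.041,-.058,.07148)
p=observe()['tool_pos']
f,l=rd()
move_linear([p[0],p[1],.15],.06)
move_linear([*(o+R@[0,.15]-np.array([.15,0])),.25],.2)
g=snap('top','t4.png');cv2.imwrite('pics/t4c.png',cv2.resize(g['image'][125:275,235:395],None,fx=4,fy=4))
g=snap('scene','s4.png');cv2.imwrite('pics/s4c.png',cv2.resize(g['image'][180:330,220:360],None,fx=4,fy=4))
print(observe()['time_s'])
```

```text
(0.041, 71.48, np.float64(10.8), np.float64(2.3))
(0.036, np.float64(71.61), np.float64(11.0), np.float64(2.1), 0)
(0.031, np.float64(71.75), np.float64(11.3), np.float64(1.6), 0)
(0.026, np.float64(71.89), np.float64(11.3), np.float64(2.1), 0)
(0.021, np.float64(72.04), np.float64(11.2), np.float64(1.7), 0)
(0.016, np.float64(72.19), np.float64(11.2), np.float64(2.0), 0)
(0.011, np.float64(72.33), np.float64(10.9), np.float64(2.0), 0)
(0.006, np.float64(72.46), np.float64(11.2), np.float64(2.5), 0)
(0.001, np.float64(72.61), np.float64(11.0), np.float64(1.4), 0)
(-0.004, np.float64(72.75), np.float64(11.2), np.float64(2.5), 0)
(-0.009, np.float64(72.89), np.float64(11.0), np.float64(1.9), 0)
(-0.014, np.float64(73.03), np.float64(11.5), np.float64(1.9), 0)
(-0.019, np.float64(73.18), np.float64(10.8), np.float64(2.2), 0)
(-0.024, np.float64(73.31), np.float64(11.1), np.float64(1.8), 0)
(-0.029, np.float64(73.45), np.float64(11.0), np.float64(2.0), 0)
(-0.034, np.float64(73.59), np.float64(10.8), np.float64(1.6), 0)
(-0.039, np.float64(73.72), np.float64(10.8), np.float64(1.7), 0)
(-0.044, np.float64(73.84), np.float64(10.9), np.float64(2.2), 0)
(-0.049, np.float64(73.98), np.float64(11.2), np.float64(1.9), 0)
(-0.054, np.float64(74.12), np.float64(11.2), np.float64(2.6), 0)
(-0.058, np.float64(74.24), np.float64(11.3), np.float64(6.9), 0)
27.85 [ 0.61467629 -0.1519174   0.0748797 ]
31.0
```

View pics/s4c.png

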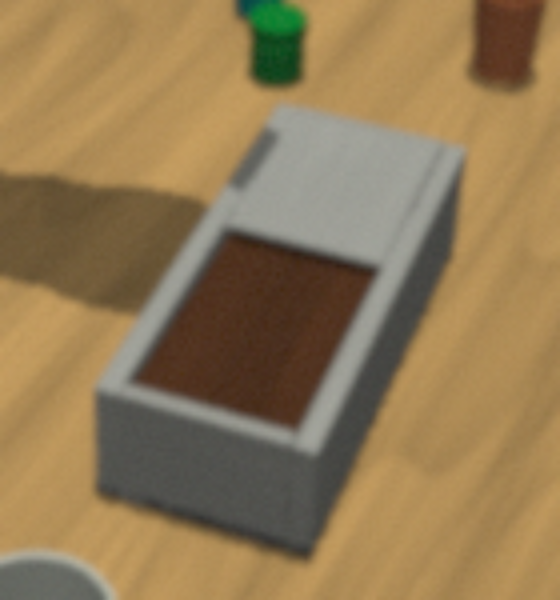

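View pics/t4c.png

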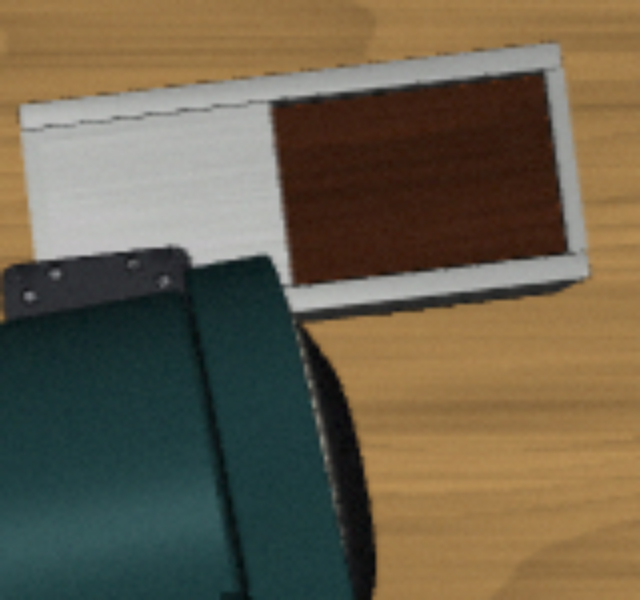

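Both views show the cover filling the hole up to the front wall, with its edge at top crop (545,72)–(570,252). The lateral force rose from 2 N to 7 N at the end, so it reached the stop. The arm is clear, so I am handing in.

```bash
python3 -c "
from bench import *
print(finish_job())"
```

```text
the job is handed in; nothing more can be done
None
```

The job is handed in, at about 31 s: the red-capped jar was set down upright on the well floor and the cover drawn to its shut stop, with press readings of about 11 N. I moved none of the bystanders.

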